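# Take the slide case out of the lever arch file

## Robot

A 6-joint arm with a two-finger parallel gripper is mounted at the origin on the work surface. World frame = base frame: x ahead of the robot, y to its left, z up, the work surface at z = 0. Lengths are in m, angles in rad, forces in N, time in s.
With the tool pointing down it reaches from about 0.25 to 0.775 m from the base axis. Payload 4 kg.
Tool frame: the origin (TCP) lies at the very end of the fingers, on their centre line; the grasp point (between the pads) lies 19 mm behind it; x points along the fingers, y is the direction in which the jaws open and shut, and the axes are right-handed (so a half turn about x gives the same grasp; the last joint's range is limited). The gripper opens to 94 mm and grips with 3 to 60 N. Pads are 16 mm wide; open, the fingers measure 119 mm over their backs; the gripper's body (75 mm by 177 mm) begins 78 mm behind the grasp point.
Start: joints at [1.179, 0.087, 1.371, -0, 1.684, -0.103], TCP at [0.157, 0.527, 0.206] pointing down, gripper open.
Joint ranges: [-3.1, 3.1], [-0.76, 2.03], [0.27, 2.55], [-1.08, 4.22], [0.17, 2.65], [-2.57, 2.57]. Speed limits (rad/s): [2.79, 2.79, 3.14, 3.14, 3.14, 3.14].

## Interface

Orientations are given as [roll, pitch, yaw] about the fixed x, y, z axes, in that order (R = Rz(yaw) Ry(pitch) Rx(roll)).
In Python, from bench import robot gives the robot as it stands.
- The arm moves only by the tool carry_out, never from a script. Its argument "targets" is a list of rows, each a list of 5 numbers: the closure, from 0 (fully open) to 1 (shut), then the shift along the tool's x, y, z in cm, then the turn about the tool's x in degrees. In form: [[fingers, tx, ty, tz, turn], ...]. A call has 1 to 20 rows; each row shifts and turns the commanded pose from where the row before left it, along the tool's axes as they then stand; what a row does not reach is not made up. A row lasts 1/10 s, in which the tool goes at most 50 mm and 8.59 degrees, less where a joint would pass 70% of its speed; a pose out of reach is approached as far as the arm can. A call is refused whole if a number of a shift passes 5 or a number of a turn 8.59, either way. A call with a gripper value outside its range is refused whole. The fingers move at their own pace and stop on an object; the grip force is fixed at half the most. Time passes only in rows, so rows that do not move let the fingers close. It gives the time, the measured TCP pose, the force and the opening at its end, in the units of the state.
- robot.get_obs(): the state, without advancing time (a new reading comes with each control period).
- robot.snapshot(name): name is "side" or "top" or "wrist"; returns a dict with "image" (480x640x3 uint8, red, green, blue), "camera_matrix" (3x3 intrinsics, pixels), "pose" (4x4, takes a point from camera to world coordinates). Camera axes: x right, y up, looking along -z (the intrinsics and any distortion apply to the point x, -y, -z); pixel columns grow to the right and rows downward; lengths in m; the calibration is good to about 2 mm. A picture is of the moment at which its call begins. There is no depth.
- robot.close_job(): hands the job in, once; it reports no verdict.
The state is a dict: "time": time; "joint_positions": joint angles; "qvel": joint speeds; "joint_torque": joint torques, N m; "tool_pos": TCP position; "ee_rot": TCP orientation; "wrist_force": force on the tool from outside, world axes, zero at the start; "wrist_torque": the same for the moment, N m; "width": finger opening in m.
Only numpy, scipy, OpenCV 4.12 (cv2) and the standard library are available. Lean on these libraries where they do the work, as an engineer would, in place of code of your own. Each camera call takes 0.05 s, during which the arm holds its last target. There are 200 camera calls.

## Task

On the sloping reading stand lies an open lever arch file with a flat slide case filed on its rings. Lift the file's lever all the way up so that the rings spring open, draw the case off the two posts, and lay it flat, label up, in the shallow steel tray without dropping it; then press the lever fully down again so that the rings are shut. Leave everything else on the bench where it stands.

Things in the scene. Friction and masses are not known exactly. Their poses are not given: they have to be found in the camera images.
- file: Black A5 lever arch file lying open on an aluminium stand, its board sloping 27 degrees (0.471 rad); fixed. Board 210 x 236, stand 250 wide. Origin: on the board's face midway between the ring posts, 85 above the bench. Axes: x UP the slope, y level along the spine, z square out of the board. File-frame mm below. Board from x -138 to 72; behind that, spine and cover fold down to the bench.
- posts (a point): Midway between the tips of the two fixed steel posts, at file-frame (0, 0, 52). The posts are 4.5 thick, stand along the file's z at y -40 and +40. A 12 thick block of index leaves, fixed on the board, lies at x -136 to 12, y -105 to 105. Shut, two wire hoops (y -40 and +40) bridge from x 46 over height 70 to the post tips. Axes: the file's.
- lever_hinge (a point): On the lever's hinge axis, at file-frame (34, 0, 16); the axis runs along the file's y. Axes: the file's. The grip's place in the file frame is hinge + 60 x (cos(0.14+q), 0, sin(0.14+q)), q being joint lever.
- lever_grip (a point): Centre of the black thumb grip at the lever's free end, 60 from the hinge axis. Grip 22 wide (file y) with flat parallel sides, 20 along the lever, 9 thick; the rest is a steel strip 13 wide, 4 thick. It stands midway between the hoops. Shut, the grip is at file-frame (93, 0, 24), just past the board's upper edge with nothing within 30 under it. Axes turn with the lever.
- lever (a joint): Lever angle in rad: 0 shut (it points up the slope, 0.14 off the board), 1.30 fully up (nearly square to the board, leaning a little up the slope). An over-centre spring drives it to 0 when below about 0.6 and to 1.30 when above; some 8 N at the grip takes it over the middle, and it stays at either end by itself.
- rings (a joint): Angle in rad of the two hoops, worked only by the lever: 0 shut on the posts, 0.90 fully open, swung back up the slope clear of the posts (tips then near file-frame x 52, height 70).
- case_center (a point): Centre, half-way up, of the box of the loose grey slide case (0.08 to 0.15 kg). Box 44 (case x) x 104 (case y) x 24 (case z), white paper label on top (+z). At the start it lies on the leaves with its axes along the file's, centre at file-frame (-49, 0, 24). Underside 12 below this point.
- case: The same slide case; origin under the centre of its box, same axes. Its punched flange, 4 thick and flush with the underside, sticks out on the +x side to 60 from the box's centre, 104 wide; its two 8 mm holes, 48 from the centre at y -40 and +40, sit over the posts. Above the flange 23 are free between box and posts.
- tray: Shallow open steel tray fixed on the bench, 230 (x) x 180 (y) x 22 high outside, walls and floor 4 thick. Origin on the bench under its centre, z up.
- tip_box: loose box of pipette tips, white with a yellow tip tray, 125 x 85 x 58, a bystander; origin under its centre
- jar_a: loose white screw-cap jar, 60 wide, 75 high, a bystander; origin under its centre
- jar_b: loose clear screw-cap jar, 52 wide, 60 high, a bystander; origin under its centre
- hole_punch: loose desk hole punch, 112 x 95, about 65 high, a bystander; origin under its centre
- plain_case: loose grey slide case WITHOUT a filing flange, 50 x 100 x 20, lying on the bench, a bystander; origin under its centre
- pen: loose marker pen lying on the bench, 135 long, 14 thick, a bystander; origin under its centre
There are look-alikes about, which are no part of the job. Leave any brown look-alike of the case alone.

How it is judged:
By the outcome, as a careful person would: the job done as asked, in the order asked, and still so for the second after the job is handed in, with the robot touching nothing.
It also fails if it takes over 67 s, if anything falls off the work surface, if the arm or the gripper's body presses on something with over 40 N, if the wrist force passes 120 N, or if a joint passes its speed limit or range.

## Working session

There is one attempt and no reset: what is moved stays moved. The work goes in short steps, Python scripts to look and compute and a tool call to move; the robot and the scene stay as the last step left them, time stands still between calls to the robot, and variables do not carry over. Pictures are saved under pics/ and viewed, about 8 in all and at most 12, crops included, and the job is handed in when it is done.

Besides the shell and the picture viewer there is one more tool, called after "Emit:" by a JSON object that holds its "op" and its "data", one argument or row to a line. carry_out: Moves the arm, as the interface text tells. Its arguments: {"type":"object","properties":{"targets":{"type":"array","items":{"type":"array","items":{"type":"number"}}}},"required":["targets"]}

```bash
ls; mkdir -p pics; python3 - <<'E'
from bench import robot
import cv2,numpy as np,pickle
print(robot.get_obs())
d={}
for n in("side","top"):
    s=robot.snapshot(n); d[n]=s
    cv2.imwrite(f"pics/{n}0.png",s["image"][:,:,::-1]); print(n,s["camera_matrix"],s["pose"])
pickle.dump(d,open("s0.pkl","wb"))
E
```

```text
pics
{'time': 0.0, 'joint_positions': array([ 1.17887258e+00,  8.79545485e-02,  1.37221204e+00, -7.38534983e-07,
        1.68356941e+00, -1.03105894e-01]), 'qvel': array([-0.00048368, -0.00040077, -0.00145362, -0.00054789, -0.0004454 ,
        0.00059103]), 'joint_torque': array([-1.30951554e-03, -3.40188503e+01, -3.02420104e+01,  7.16160913e-02,
        3.30342539e-02, -1.66884456e-04]), 'tool_pos': array([0.15645651, 0.52672897, 0.20432582]), 'ee_rot': array([-1.67355975,  1.56865299, -1.96237769]), 'wrist_force': array([-0.24366836, -0.51428098,  0.11822985]), 'wrist_torque': array([-0.06084506,  0.04660443, -0.00602259]), 'width': 0.09381999829469109}
side [[592.417657     0.         315.12098282]
 [  0.         592.417657   244.96219663]
 [  0.           0.           1.        ]] [[ 0.93468326  0.25342168 -0.24928831  0.20842755]
 [-0.35547135  0.66097262 -0.66087466 -0.97467611]
 [-0.00270722  0.70632333  0.70788419  1.07484653]
 [ 0.          0.          0.          1.        ]]
top [[466.36156293   0.         319.39166023]
 [  0.         466.36156293 243.97180361]
 [  0.           0.           1.        ]] [[-5.97367496e-04  9.98646156e-01 -5.20144012e-02  5.05419668e-01]
 [-9.99985007e-01 -8.79674421e-04 -5.40475201e-03 -1.05871843e-01]
 [-5.44319056e-03  5.20103927e-02  9.98631709e-01  1.15667583e+00]
 [ 0.00000000e+00  0.00000000e+00  0.00000000e+00  1.00000000e+00]]
```

View pics/side0.png

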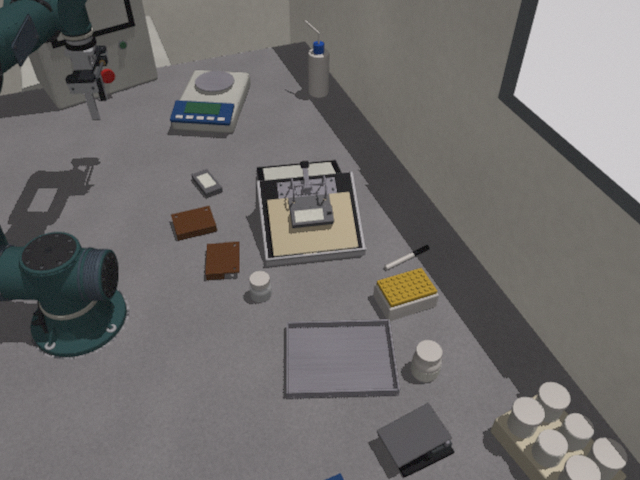

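View pics/top0.png

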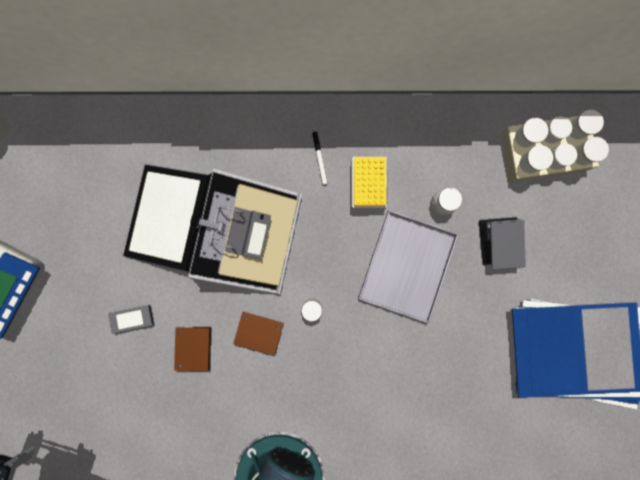

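The side view shows the file at about (310,215), its grey case with a white label at (310,212), and the tray at (340,358). In the top view the file is at (245,235), the case at (255,235) and the tray at (408,267). Possible cases, by top pixel:
- **(255,235):** grey, on the posts. This fits the description.
- **(131,320):** grey with no flange, so it is the plain case.
- **(193,349) and (259,333):** brown look-alikes.

I'll confirm with an enlarged crop.

```bash
python3 - <<'E'
import pickle,cv2,numpy as np
d=pickle.load(open("s0.pkl","rb"))
def crop(im,x0,y0,w,h,k):
    c=cv2.resize(im[y0:y0+h,x0:x0+w,::-1],None,fx=k,fy=k,interpolation=cv2.INTER_CUBIC)
    c=np.ascontiguousarray(cv2.convertScaleAbs(c,alpha=1.3,beta=15))
    for i in range(0,w,10):
        cv2.line(c,(i*k,0),(i*k,6),(0,0,255),1)
        if i%20==0: cv2.putText(c,str(x0+i),(i*k,16),0,.35,(0,0,255),1)
    for j in range(10,h,10):
        cv2.line(c,(0,j*k),(6,j*k),(0,0,255),1)
        if j%20==0: cv2.putText(c,str(y0+j),(8,j*k+4),0,.35,(0,0,255),1)
    return c
a=crop(d["top"]["image"],180,160,130,140,3); b=crop(d["side"]["image"],250,155,130,140,3)
cv2.imwrite("pics/c1.png",crop(d["top"]["image"],180,165,130,130,6)[:600] if 0 else crop(d["top"]["image"],180,168,130,98+27,4) )
t=crop(d["top"]["image"],184,165,122,130,4); s=crop(d["side"]["image"],268,150,77,130,4)
cv2.imwrite("pics/c1.png",np.hstack([t,s]))
cv2.imwrite("pics/c2.png",crop(d["side"]["image"],250,150,120,115,5))
E
```

```text
(no output)
```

View pics/c1.png

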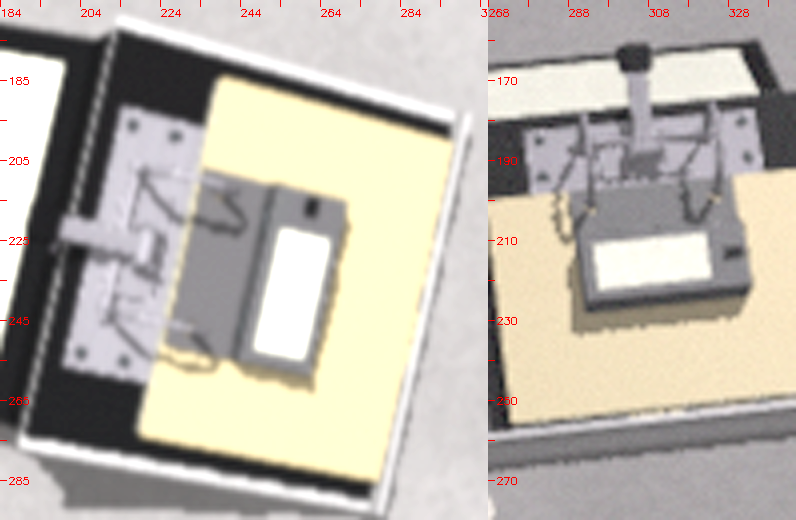

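View pics/c2.png

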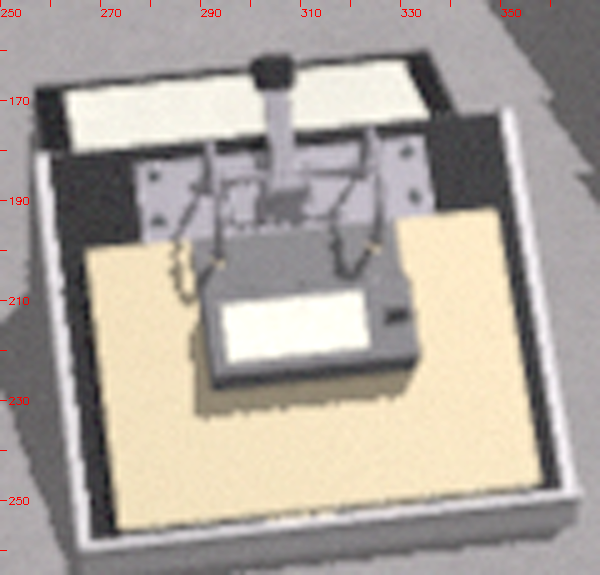

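The crops confirm it. The flanged grey case lies on the leaves under the hoops, with its label at side (308,215) and top (256,238). The lever grip is at side (304,164), with its strip end at top (199,222). Now I'll fit the file and tray poses to the corner pixels from both views.

```bash
cat > h.py <<'E'
import numpy as np,pickle
from scipy.spatial.transform import Rotation as R
from scipy.optimize import least_squares
def proj(s,P):
    T=np.linalg.inv(s["pose"]); c=np.atleast_2d(P)@T[:3,:3].T+T[:3,3]
    K=s["camera_matrix"]; return np.c_[K[0,2]+K[0,0]*c[:,0]/-c[:,2],K[1,2]-K[1,1]*c[:,1]/-c[:,2]]
def Rf(yaw): return (R.from_euler("z",yaw)*R.from_euler("y",-.471)).as_matrix()
E
python3 - <<'E'
from h import *
d=pickle.load(open("s0.pkl","rb"))
L=[(12,-105,12),(-136,-105,12),(12,105,12),(-136,105,12)]
C=[(-27,-52,36),(-71,-52,36),(-27,52,36),(-71,52,36)]
F={"top":(L+C,[(237.8,183.8),(297.8,199.5),(218.5,273.8),(279.5,285.5),(252.8,211.3),(270.8,215.5),(244,255.5),(262,258.3)]),
"side":(L+[C[3],C[1],(93,0,24)],[(349.6,191.6),(359,247),(267,199.6),(273.6,255.6),(292.6,225),(333.6,220.4),(304.4,164)])}
def res(p,use=("top","side")):
    return np.concatenate([(proj(d[n],np.array(F[n][0])/1e3@Rf(p[2]).T+[p[0],p[1],p[3] if len(p)>3 else .085])-F[n][1]).ravel() for n in use])
for x0 in([.53,.05,1.4],[.53,.05,1.4,.085]):
    r=least_squares(res,x0,loss="soft_l1"); print("file",r.x,np.round(res(r.x).reshape(-1,2),1).tolist())
tr=np.array([(115,90),(115,-90),(-115,-90),(-115,90)])/1e3
pt=np.array([(388,211),(456,235),(427,323),(359,299)]);ps=np.array([(289,323),(391,321),(397,394),(287,394)])
def rt(p,order=None):
    P=np.c_[tr@R.from_euler("z",p[2]).as_matrix()[:2,:2].T+p[:2],np.full(4,.022)]
    a=proj(d["top"],P)-pt
    return np.r_[a.ravel(),p[3:]@np.zeros((0,1)) if 0 else []] if order is None else (P,proj(d["side"],P))
r=least_squares(rt,[.5,-.3,-.3]);print("tray",r.x,np.round(rt(r.x),1)); P,q=rt(r.x,1);print(P,q)
E
```

```text
file [0.59529311 0.10000679 1.3618277 ] [[1.2, -0.4], [-0.8, 0.0], [0.5, -0.3], [-0.8, -0.9], [0.5, -1.4], [0.3, -1.1], [-0.5, -0.8], [-0.4, 0.2], [-1.1, 0.1], [-1.2, -0.5], [-0.6, 0.5], [-0.3, 0.4], [-0.8, 0.4], [0.2, 0.5], [-0.6, 0.9]]
file [0.59499212 0.09918009 1.36157634 0.08700476] [[1.4, -0.4], [-0.5, 0.1], [0.7, -0.1], [-0.5, -0.7], [0.8, -1.4], [0.6, -1.0], [-0.3, -0.7], [-0.2, 0.3], [-1.0, -0.3], [-1.2, -0.8], [-0.6, 0.1], [-0.3, 0.1], [-0.8, 0.1], [0.2, 0.1], [-0.6, 0.5]]
tray [ 0.50896101 -0.31362507 -0.33273668] [-0.5 -0.8  1.6 -0.9  0.8  1.1 -1.9  0.6]
[[ 0.64705027 -0.26612393  0.022     ]
 [ 0.58825672 -0.43625129  0.022     ]
 [ 0.37087176 -0.3611262   0.022     ]
 [ 0.42966531 -0.19099884  0.022     ]] [[387.19874689 318.47582621]
 [397.59476878 389.37883789]
 [283.58459018 392.63215845]
 [284.14329801 321.17118482]]
```

```bash
python3 - <<'E'
from h import *
d=pickle.load(open("s0.pkl","rb"))
def ray(n,u,v,z=0):
    s=d[n];K=s["camera_matrix"];c=np.array([(u-K[0,2])/K[0,0],-(v-K[1,2])/K[1,1],-1]);w=s["pose"][:3,:3]@c;o=s["pose"][:3,3]
    return np.round(o+w*(z-o[2])/w[2],3)
for p in[(40,105),(72,105),(155,78),(172,128),(232,130),(249,75)]:print("side",p,ray("side",*p))
for p in[(40,265),(0,240),(8,335)]:print("top",p,ray("top",*p))
print("case world",np.array([.595,.1,.085])+Rf(1.362)@[-.049,0,.024], "grip",np.array([.595,.1,.085])+Rf(1.362)@[.0934,0,.0244])
r=R.from_euler("xyz",[-1.6736,1.56865,-1.9624]).as_matrix();print(r)
E
```

```text
side (40, 105) [-0.04   0.981  0.   ]
side (72, 105) [0.06  0.942 0.   ]
side (155, 78) [0.352 1.021 0.   ]
side (172, 128) [0.348 0.686 0.   ]
side (232, 130) [0.524 0.606 0.   ]
side (249, 75) [0.672 0.92  0.   ]
top (40, 265) [0.514 0.595 0.   ]
top (0, 240) [0.576 0.697 0.   ]
top (8, 335) [0.341 0.669 0.   ]
case world [0.58369164 0.04662958 0.08415166] grip [0.60995708 0.17059077 0.14912604]
[[-8.19190446e-04  2.84801252e-01  9.58586238e-01]
 [-1.98384441e-03  9.58584210e-01 -2.84802345e-01]
 [-9.99997697e-01 -2.13499331e-03 -2.20261654e-04]]
```

The case on its slope can't be pinched squarely by a vertical tool, because the fingers tilt 27° to its faces and the flange blocks the uphill one. Before choosing a method, I'll check how the arm behaves at the edge of its reach, out over the empty bench.

Emit:
{"op": "carry_out", "data": {
  "targets": [
    [0,-1,4.4,-1.2,0],
    [0,-1,4.4,-1.2,0],
    [0,-1,4.4,-1.2,0],
    [0,-1,4.4,-1.2,0],
    [0,0,4.4,-1.2,0],
    [0,0,2,-0.5,0],
    [0,0,2,-0.5,0],
    [0,0,2,-0.5,0],
    [0,0,2,-0.5,0],
    [0,0,0,0,0]
  ]
}}

```text
time: 1.1
tool_pos: [0.161, 0.8184, 0.2313]
ee_rot: [1.694, 1.557, 1.406]
wrist_force: [0.0, -0.1, -0.4]
width: 0.0936
```

Emit:
{"op": "carry_out", "data": {
  "targets": [
    [0,0,2,-0.5,0],
    [0,0,2,-0.5,0],
    [0,0,2,-0.5,0],
    [0,0,2,-0.5,0],
    [0,0,0,0,0]
  ]
}}

```text
time: 1.6
tool_pos: [0.1549, 0.8498, 0.2103]
ee_rot: [1.674, 1.503, 1.386]
wrist_force: [-1.3, 0.1, -0.2]
width: 0.094
```

```bash
python3 - <<'E'
from h import *
from bench import robot
o=robot.get_obs();print(o["joint_positions"].round(3),o["tool_pos"].round(4),o["ee_rot"]);print(R.from_euler("xyz",o["ee_rot"]).as_matrix().round(4))
E
```

```text
[1.323 0.866 0.276 0.005 1.933 0.042] [0.1549 0.8498 0.2103] [1.67429378 1.50330569 1.38620153]
[[ 0.0124  0.2837  0.9588]
 [ 0.0663  0.9566 -0.2839]
 [-0.9977  0.0671 -0.007 ]]
```

Emit:
{"op": "carry_out", "data": {
  "targets": [
    [0,-5,0,0,0],
    [0,-5,0,0,0],
    [0,-5,0,0,0],
    [0,-5,0,0,0],
    [0,0,0,0,0]
  ]
}}

```text
time: 2.1
tool_pos: [0.1409, 0.7713, 0.3801]
ee_rot: [1.669, 1.434, 1.38]
wrist_force: [-0.2, 0.4, 0.8]
width: 0.0941
```

```bash
cat > st.py <<'E'
from h import *
from bench import robot
o=robot.get_obs();M=R.from_euler("xyz",o["ee_rot"]).as_matrix()
print(o["time"],"q",o["joint_positions"].round(3),"p",o["tool_pos"].round(4),"w",round(o["width"],4),"F",o["wrist_force"].round(1));print(M.round(4))
FO=np.array([.595,.1,.085]);RF=Rf(1.362)
print("file pos mm",((o["tool_pos"]-FO)@RF*1e3).round(1),"tilt",np.degrees(np.arccos(-M[2,0])).round(1),"tool in file\n",(RF.T@M).round(3))
E
python3 st.py
```

```text
2.1 q [1.314 0.655 0.274 0.01  2.076 0.037] p [0.1409 0.7713 0.3801] w 0.0941 F [-0.2  0.4  0.8]
[[ 0.0259  0.283   0.9588]
 [ 0.1341  0.9495 -0.2838]
 [-0.9906  0.1359 -0.0134]]
file pos mm [635.2 583.4   7.7] tilt 7.8 tool in file
 [[-0.328  0.942 -0.076]
 [ 0.003 -0.08  -0.997]
 [-0.945 -0.327  0.024]]
```

Emit:
{"op": "carry_out", "data": {
  "targets": [
    [0,-3,4,0,0],
    [0,-3,4,0,0],
    [0,-3,4,0,0],
    [0,-3,4,0,0],
    [0,0,0,0,0]
  ]
}}

```text
time: 2.6
tool_pos: [0.1604, 0.7852, 0.4198]
ee_rot: [1.669, 1.309, 1.379]
wrist_force: [-0.5, -1.2, 0.3]
width: 0.0939
```

```bash
python3 st.py
```

```text
2.6 q [1.288 0.612 0.274 0.026 1.996 0.021] p [0.1604 0.7852 0.4198] w 0.0939 F [-0.5 -1.2  0.3]
[[ 0.0493  0.2794  0.9589]
 [ 0.2537  0.9251 -0.2825]
 [-0.966   0.2572 -0.0253]]
file pos mm [669.  567.2  35.1] tilt 15.0 tool in file
 [[-0.208  0.975 -0.081]
 [ 0.004 -0.082 -0.997]
 [-0.978 -0.208  0.013]]
```

Emit:
{"op": "carry_out", "data": {
  "targets": [
    [0,-3,4,0,0],
    [0,-3,4,0,0],
    [0,-3,4,0,0],
    [0,-3,4,0,0],
    [0,-3,4,0,0],
    [0,0,0,0,0]
  ]
}}

```text
time: 3.2
tool_pos: [0.1759, 0.7838, 0.4967]
ee_rot: [1.661, 1.143, 1.371]
wrist_force: [-0.6, 0.1, 0.2]
width: 0.094
```

```bash
python3 st.py
```

```text
3.2 q [1.259 0.528 0.274 0.049 1.914 0.005] p [0.1759 0.7838 0.4967] w 0.094 F [-0.6  0.1  0.2]
[[ 0.0824  0.268   0.9599]
 [ 0.4068  0.8702 -0.2779]
 [-0.9098  0.4134 -0.0373]]
file pos mm [705.5 551.7 102.8] tilt 24.5 tool in file
 [[-0.043  0.996 -0.082]
 [ 0.004 -0.082 -0.997]
 [-0.999 -0.043 -0.   ]]
```

Emit:
{"op": "carry_out", "data": {
  "targets": [
    [0,-3,4,0,0],
    [0,-1,1.3,0,0],
    [0,0,0,0,0]
  ]
}}

```text
time: 3.5
tool_pos: [0.1789, 0.7812, 0.517]
ee_rot: [1.659, 1.102, 1.37]
wrist_force: [0.4, 0.2, 0.6]
width: 0.0936
```

```bash
python3 st.py
```

```text
3.5 q [1.252e+00 5.060e-01 2.740e-01 5.600e-02 1.896e+00 1.000e-03] p [0.1789 0.7812 0.517 ] w 0.0936 F [0.4 0.2 0.6]
[[ 0.0901  0.2642  0.9602]
 [ 0.4423  0.8533 -0.2763]
 [-0.8923  0.4496 -0.0399]]
file pos mm [713.  548.3 121.7] tilt 26.8 tool in file
 [[-0.003  0.997 -0.082]
 [ 0.003 -0.082 -0.997]
 [-1.    -0.003 -0.003]]
```

The tool now lies exactly along the file's axes: tool x = −file z, with 0.2° error. That lets me work square to the board. Next I'll go above the lever grip.

Emit:
{"op": "carry_out", "data": {
  "targets": [
    [0.3,0.16,-2.87,2.99,0],
    [0.5,0.16,-2.87,2.99,0],
    [0.55,0.16,-2.87,2.99,0],
    [0.55,0.16,-2.87,2.99,0],
    [0.55,0.16,-2.87,2.99,0],
    [0.55,0.16,-2.87,2.99,0],
    [0.55,0.16,-2.87,2.99,0],
    [0.55,0.16,-2.87,2.99,0],
    [0.55,0.16,-2.87,2.99,0],
    [0.55,0.16,-2.87,2.99,0],
    [0.55,0.16,-2.87,2.99,0],
    [0.55,0.16,-2.87,2.99,0],
    [0.55,0.16,-2.87,2.99,0],
    [0.55,0.16,-2.87,2.99,0],
    [0.55,0.16,-2.87,2.99,0],
    [0.55,0.16,-2.87,2.99,0],
    [0.55,0.16,-2.87,2.99,0],
    [0.55,0.16,-2.87,2.99,0],
    [0.55,0.16,-2.87,2.99,0],
    [0.55,0,0,0,0]
  ]
}}

```text
time: 5.5
tool_pos: [0.5843, 0.1682, 0.2169]
ee_rot: [1.672, 1.108, 1.376]
wrist_force: [-0.4, 0.1, 1.0]
width: 0.0421
```

```bash
python3 st.py
```

```text
5.5 q [-0.076  0.103  1.404  0.459  1.575 -1.334] p [0.5843 0.1682 0.2169] w 0.0421 F [-0.4  0.1  1. ]
[[ 0.0865  0.272   0.9584]
 [ 0.4377  0.8538 -0.2819]
 [-0.895   0.4438 -0.0452]]
file pos mm [117.3  24.6  88.3] tilt 26.5 tool in file
 [[-0.009  0.996 -0.089]
 [ 0.006 -0.089 -0.996]
 [-1.    -0.009 -0.005]]
```

Emit:
{"op": "carry_out", "data": {
  "targets": [
    [0.55,0,0,0,8.49],
    [0.55,0,0,0,8.49],
    [0.55,0,0,0,8.49],
    [0.55,0,0,0,8.49],
    [0.55,0,0,0,8.49],
    [0.55,0,0,0,8.49],
    [0.55,0,0,0,8.49],
    [0.55,0,0,0,8.49],
    [0.55,0,0,0,8.49],
    [0.55,0,0,0,8.49],
    [0.55,0,2.46,2.39,0],
    [0.55,0,0,0,0]
  ]
}}

```text
time: 6.7
tool_pos: [0.6036, 0.1451, 0.2089]
ee_rot: [-3.138, 1.107, 1.371]
wrist_force: [0.3, 0.9, -0.3]
width: 0.0422
```

```bash
python3 st.py; python3 - <<'E'
from h import *
from bench import robot
import cv2
s=robot.snapshot("wrist");pickle.dump(s,open("w1.pkl","wb"));im=s["image"][:,:,::-1].copy()
FO=np.array([.595,.1,.085]);RF=Rf(1.362)
for p in[(93.4,0,24.4),(0,40,52),(0,-40,52),(34,0,16)]:
    q=proj(s,FO+RF@np.array(p)/1e3)[0];print(p,q.round(1)); cv2.circle(im,tuple(int(v) for v in q.round()),4,(0,0,255),1)
cv2.imwrite("pics/w1.png",im)
E
```

```text
6.7 q [-0.114  0.146  1.372  0.462  1.58   0.103] p [0.6036 0.1451 0.2089] w 0.0422 F [ 0.3  0.9 -0.3]
[[ 0.0886  0.9796 -0.1804]
 [ 0.4385 -0.201  -0.876 ]
 [-0.8944 -0.0015 -0.4474]]
file pos mm [97.1  0.9 89.6] tilt 26.6 tool in file
 [[-0.007  0.005 -1.   ]
 [ 0.004 -1.    -0.005]
 [-1.    -0.004  0.007]]
(93.4, 0, 24.4) [321.  253.3]
(0, 40, 52) [264.9 387.8]
(0, -40, 52) [375.6 388.6]
(34, 0, 16) [320.4 321.4]
```

View pics/w1.png

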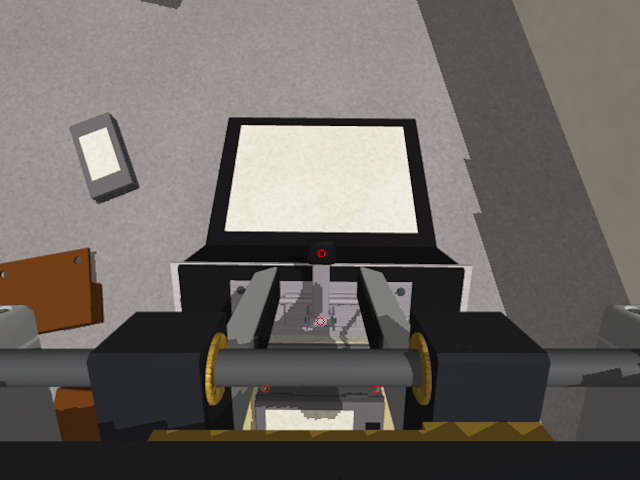

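The wrist view puts the lever grip at about (321,253), which is where the fitted model projects it, so the file pose holds. I'll descend and grip it.

Emit:
{"op": "carry_out", "data": {
  "targets": [
    [0.55,2.5,0.09,0.37,0],
    [0.55,2.5,0,0,0],
    [0.55,2.4,0,0,0],
    [0.55,0,0,0,0],
    [1,0,0,0,0],
    [1,0,0,0,0],
    [1,0,0,0,0],
    [1,0,0,0,0],
    [1,0,0,0,0]
  ]
}}

```text
time: 7.65
tool_pos: [0.6117, 0.1752, 0.145]
ee_rot: [3.13, 1.104, 1.358]
wrist_force: [4.5, 0.2, 3.0]
width: 0.0218
```

```bash
python3 st.py; python3 - <<'E'
import numpy as np
q=np.linspace(0,1.3,9);p=34+60*np.cos(.14+q),16+60*np.sin(.14+q)
print(np.c_[-np.diff(p[0]),-np.diff(p[1])].round(1))
E
```

```text
7.65 q [-0.062  0.189  1.452  0.466  1.44   0.092] p [0.6117 0.1752 0.145 ] w 0.0218 F [4.5 0.2 3. ]
[[ 0.0951  0.9796 -0.1772]
 [ 0.4401 -0.201  -0.8752]
 [-0.8929  0.0053 -0.4502]]
file pos mm [95.9 -0.7 18.5] tilt 26.8 tool in file
 [[-0.004  0.008 -1.   ]
 [-0.002 -1.    -0.008]
 [-1.     0.002  0.004]]
[[ 2.1 -9.5]
 [ 3.6 -9. ]
 [ 5.1 -8.3]
 [ 6.3 -7.4]
 [ 7.5 -6.3]
 [ 8.4 -5. ]
 [ 9.1 -3.6]
 [ 9.5 -2. ]]
```

Emit:
{"op": "carry_out", "data": {
  "targets": [
    [1,-0.48,0,0.09,0],
    [1,-0.47,0,0.12,0],
    [1,-0.46,0,0.16,0],
    [1,-0.44,0,0.2,0],
    [1,-0.42,0,0.24,0],
    [1,-0.41,0,0.27,0],
    [1,-0.38,0,0.3,0],
    [1,-0.36,0,0.33,0],
    [1,-0.33,0,0.36,0],
    [1,-0.3,0,0.39,0],
    [1,-0.27,0,0.41,0],
    [1,-0.23,0,0.43,0],
    [1,-0.19,0,0.45,0],
    [1,-0.17,0,0.46,0],
    [1,-0.12,0,0.47,0],
    [1,-0.08,0,0.48,0],
    [1,0,0,0.1,0],
    [1,0,0,0,0]
  ]
}}

```text
time: 9.45
tool_pos: [0.5965, 0.1043, 0.1666]
ee_rot: [3.134, 1.108, 1.361]
wrist_force: [0.7, -7.3, 7.9]
width: 0.0208
```

```bash
python3 st.py
```

```text
9.45 q [-1.860e-01  1.490e-01  1.453e+00  4.630e-01  1.533e+00 -1.000e-03] p [0.5965 0.1043 0.1666] w 0.0208 F [ 0.7 -7.3  7.9]
[[ 0.0929  0.9795 -0.1785]
 [ 0.4362 -0.2012 -0.877 ]
 [-0.895   0.0036 -0.446 ]]
file pos mm [41.  -0.6 70.7] tilt 26.5 tool in file
 [[-0.009  0.007 -1.   ]
 [-0.    -1.    -0.007]
 [-1.     0.     0.009]]
```

Emit:
{"op": "carry_out", "data": {
  "targets": [
    [0.6,0,0,-0.1,0],
    [0.6,0,0,0,0],
    [0.6,0,0,0,0],
    [0.6,-3,0,0,0],
    [0.6,-4,0,0,0],
    [0.6,-4,0,0,0],
    [0.6,0,0,0,0]
  ]
}}

```text
time: 10.15
tool_pos: [0.5875, 0.058, 0.2692]
ee_rot: [3.122, 1.106, 1.352]
wrist_force: [0.4, -0.8, 1.6]
width: 0.0374
```

```bash
python3 st.py; python3 - <<'E'
from h import *
from bench import robot
import cv2
FO=np.array([.595,.1,.085]);RF=Rf(1.362)
s=robot.snapshot("side");im=s["image"][:,:,::-1]
k=5;x0,y0=250,140;c=cv2.resize(im[y0:y0+110,x0:x0+130],None,fx=k,fy=k,interpolation=cv2.INTER_CUBIC)
for p in[(41.8,0,75.5),(0,40,52),(0,-40,52),(-49,0,36)]:
    q=proj(s,FO+RF@np.array(p)/1e3)[0];cv2.circle(c,tuple(int(v) for v in (q-[x0,y0])*k),5,(0,0,255),1)
cv2.imwrite("pics/s1.png",c)
E
```

```text
10.15 q [-0.272  0.109  1.295  0.472  1.743  0.009] p [0.5875 0.058  0.2692] w 0.0374 F [ 0.4 -0.8  1.6]
[[ 0.0975  0.9797 -0.175 ]
 [ 0.4378 -0.2001 -0.8765]
 [-0.8938  0.0088 -0.4484]]
file pos mm [ 45.6  -1.3 183.5] tilt 26.6 tool in file
 [[-0.006  0.011 -1.   ]
 [-0.005 -1.    -0.011]
 [-1.     0.005  0.006]]
```

View pics/s1.png

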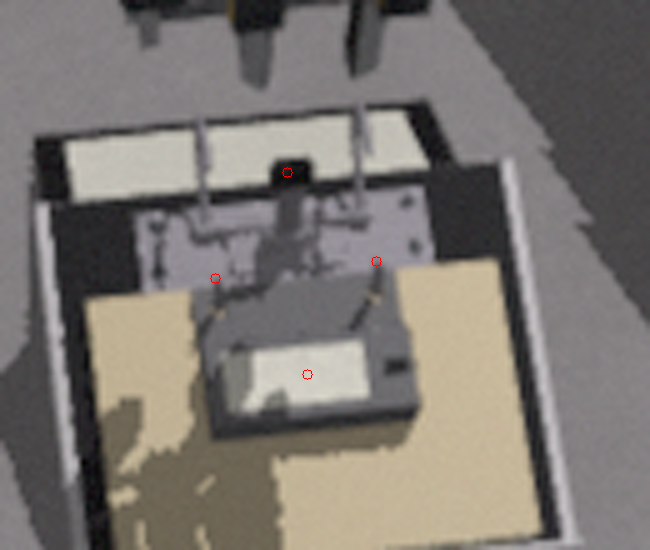

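The lever stands up at crop (290,175), the hoops are swung back, and the case sits on the posts where the model predicts. Next I'll turn the jaws across the case and go above it.

Emit:
{"op": "carry_out", "data": {
  "targets": [
    [0.4,0,0,0,-8.24],
    [0.4,0,0,0,-8.24],
    [0.4,0,0,0,-8.24],
    [0.4,0,0,0,-8.24],
    [0.4,0,0,0,-8.24],
    [0.4,0,0,0,-8.24],
    [0.4,0,0,0,-8.24],
    [0.4,0,0,0,-8.24],
    [0.4,0,0,0,-8.24],
    [0.4,0,0,0,-8.24],
    [0.4,0,0,0,-8.24],
    [0.4,0,-4.7,-0.13,0],
    [0.4,0,-4.7,0,0],
    [0.4,4,0,0,0],
    [0.4,4,0,0,0],
    [0.4,4,0,0,0],
    [0.4,0,0,0,0]
  ]
}}

```text
time: 11.9
tool_pos: [0.574, 0.0335, 0.1058]
ee_rot: [1.598, 1.104, 1.408]
wrist_force: [-1.3, 0.3, -0.9]
width: 0.0567
```

```bash
python3 st.py; python3 - <<'E'
from h import *
from bench import robot
import cv2
s=robot.snapshot("wrist");pickle.dump(s,open("w2.pkl","wb"));im=s["image"][:,:,::-1].copy()
FO=np.array([.595,.1,.085]);RF=Rf(1.362)
for p in[(-27,-52,36),(-27,52,36),(-71,-52,36),(-71,52,36),(0,40,52),(0,-40,52)]:
    q=proj(s,FO+RF@np.array(p)/1e3)[0];print(p,q.round(1)); cv2.circle(im,tuple(int(v) for v in q.round()),4,(0,0,255),1)
cv2.imwrite("pics/w2.png",im)
E
```

```text
11.9 q [-0.32   0.18   1.544  0.462  1.505 -1.752] p [0.574  0.0335 0.1058] w 0.0567 F [-1.3  0.3 -0.9]
[[ 0.0732  0.1714  0.9825]
 [ 0.4442  0.8764 -0.186 ]
 [-0.8929  0.4501 -0.012 ]]
file pos mm [-52.4   6.7  50.1] tilt 26.8 tool in file
 [[-0.004  1.     0.014]
 [ 0.021  0.014 -1.   ]
 [-1.    -0.004 -0.021]]
(-27, -52, 36) [358.5 366.1]
(-27, 52, 36) [366.  200.3]
(-71, -52, 36) [288.2 365. ]
(-71, 52, 36) [287.2 199.1]
(0, 40, 52) [420.7 227.7]
(0, -40, 52) [409.5 364.5]
```

View pics/w2.png

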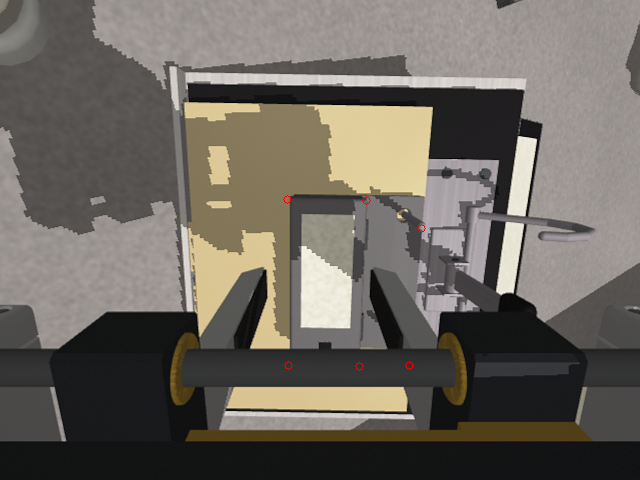

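The wrist view shows the flanged grey case with its label between the fingers. Its end edge is at row 195 between columns 292 and 362, about 2 mm from prediction. The rings are clear, and I'm centring and descending.

Emit:
{"op": "carry_out", "data": {
  "targets": [
    [0.4,0.5,0.34,0.5,0],
    [0.4,1,0,0,0],
    [0.4,1,0,0,0],
    [0.4,0.5,0,0,0],
    [0.4,0,0,0,0]
  ]
}}

```text
time: 12.45
tool_pos: [0.5874, 0.0456, 0.0881]
ee_rot: [1.563, 1.105, 1.374]
wrist_force: [-1.0, 0.2, -0.1]
width: 0.0561
```

```bash
python3 st.py
```

```text
12.45 q [-0.293  0.205  1.55   0.467  1.449 -1.747] p [0.5874 0.0456 0.0881] w 0.0561 F [-1.   0.2 -0.1]
[[ 0.0879  0.1674  0.982 ]
 [ 0.4401  0.8778 -0.1891]
 [-0.8936  0.4488  0.0034]]
file pos mm [-47.4  -3.8  27.6] tilt 26.7 tool in file
 [[-0.006  1.     0.018]
 [ 0.005  0.018 -1.   ]
 [-1.    -0.006 -0.005]]
```

Emit:
{"op": "carry_out", "data": {
  "targets": [
    [0.4,0,0,-0.3,0],
    [0.4,0,0,0,0],
    [0.4,0,0,0,0]
  ]
}}

```text
time: 12.75
tool_pos: [0.5851, 0.0456, 0.0893]
ee_rot: [1.558, 1.105, 1.369]
wrist_force: [0.4, -0.4, 0.1]
width: 0.0564
```

```bash
python3 st.py
```

```text
12.75 q [-0.294  0.198  1.557  0.467  1.448 -1.748] p [0.5851 0.0456 0.0893] w 0.0564 F [ 0.4 -0.4  0.1]
[[ 0.0901  0.167   0.9818]
 [ 0.4395  0.878  -0.1897]
 [-0.8937  0.4487  0.0058]]
file pos mm [-47.3  -1.6  28.9] tilt 26.7 tool in file
 [[-0.006  1.     0.019]
 [ 0.003  0.019 -1.   ]
 [-1.    -0.006 -0.003]]
```

Emit:
{"op": "carry_out", "data": {
  "targets": [
    [0.4,0.45,-0.15,-0.1,1.1],
    [0.4,0.4,0,0,0],
    [0.4,0,0,0,0],
    [0.4,0,0,0,0]
  ]
}}

```text
time: 13.15
tool_pos: [0.5843, 0.0486, 0.0803]
ee_rot: [1.581, 1.105, 1.372]
wrist_force: [0.5, -0.3, 0.0]
width: 0.0566
```

```bash
python3 st.py
```

```text
13.15 q [-0.289  0.204  1.569  0.468  1.431 -1.733] p [0.5843 0.0486 0.0803] w 0.0566 F [ 0.5 -0.3  0. ]
[[ 0.0887  0.1861  0.9785]
 [ 0.44    0.874  -0.2061]
 [-0.8936  0.4488 -0.0044]]
file pos mm [-49.   -0.2  19.6] tilt 26.7 tool in file
 [[-0.006  1.    -0.001]
 [ 0.004 -0.001 -1.   ]
 [-1.    -0.006 -0.004]]
```

Emit:
{"op": "carry_out", "data": {
  "targets": [
    [1,0,0,0,0],
    [1,0,0,0,0],
    [1,0,0,0,0],
    [1,0,0,0,0],
    [1,0,0,0,0],
    [1,-0.3,0,0,0],
    [1,0,0,0,0]
  ]
}}

```text
time: 13.85
tool_pos: [0.5841, 0.0476, 0.0835]
ee_rot: [1.58, 1.104, 1.371]
wrist_force: [0.4, 4.2, -0.4]
width: 0.0438
```

```bash
python3 st.py
```

```text
13.85 q [-0.292  0.201  1.565  0.469  1.438 -1.732] p [0.5841 0.0476 0.0835] w 0.0438 F [ 0.4  4.2 -0.4]
[[ 0.089   0.1856  0.9786]
 [ 0.4407  0.8738 -0.2058]
 [-0.8932  0.4496 -0.004 ]]
file pos mm [-48.4  -0.2  23. ] tilt 26.7 tool in file
 [[-0.005  1.    -0.   ]
 [ 0.004 -0.    -1.   ]
 [-1.    -0.005 -0.004]]
```

Emit:
{"op": "carry_out", "data": {
  "targets": [
    [1,-0.2,0.1,0,0],
    [1,-0.5,0,0,0],
    [1,-0.5,0,0,0],
    [1,0,0,0,0]
  ]
}}

```text
time: 14.25
tool_pos: [0.5837, 0.0417, 0.0954]
ee_rot: [1.576, 1.107, 1.367]
wrist_force: [0.1, 1.6, 0.9]
width: 0.044
```

```bash
python3 st.py|grep -v '\[\['|head -5
```

```text
14.25 q [-0.301  0.191  1.552  0.465  1.461 -1.73 ] p [0.5837 0.0417 0.0954] w 0.044 F [0.1 1.6 0.9]
 [ 0.4385  0.8747 -0.2066]
 [-0.8942  0.4477 -0.0023]]
file pos mm [-48.2  -1.   36.2] tilt 26.6 tool in file
 [ 0.002 -0.    -1.   ]
```

Emit:
{"op": "carry_out", "data": {
  "targets": [
    [1,-0.6,0,0,0],
    [1,-0.6,0,0,0],
    [1,-0.6,0,0,0],
    [1,-0.6,0,0,0],
    [1,-0.8,0,0,0],
    [1,-1,0,0,0],
    [1,-1.5,0,0,0],
    [1,-1.5,0,0,0],
    [1,0,0,0,0]
  ]
}}

```text
time: 15.15
tool_pos: [0.5785, 0.0095, 0.1622]
ee_rot: [1.566, 1.106, 1.358]
wrist_force: [-0.0, 0.5, -0.9]
width: 0.044
```

```bash
python3 st.py; python3 - <<'E'
from bench import robot
import cv2,numpy as np
a=robot.snapshot("side")["image"][130:290,220:420,::-1]
b=robot.snapshot("wrist")["image"][100:420,130:480,::-1]
a=cv2.resize(a,None,fx=2,fy=2);cv2.imwrite("pics/l1.png",np.hstack([a,b]))
E
```

```text
15.15 q [-0.359  0.147  1.465  0.46   1.599 -1.724] p [0.5785 0.0095 0.1622] w 0.044 F [-0.   0.5 -0.9]
[[ 0.0949  0.1846  0.9782]
 [ 0.438   0.8747 -0.2075]
 [-0.894   0.4481  0.0021]]
file pos mm [-46.9  -2.6 110.5] tilt 26.6 tool in file
 [[-0.006  1.     0.001]
 [-0.002  0.001 -1.   ]
 [-1.    -0.006  0.002]]
```

View pics/l1.png

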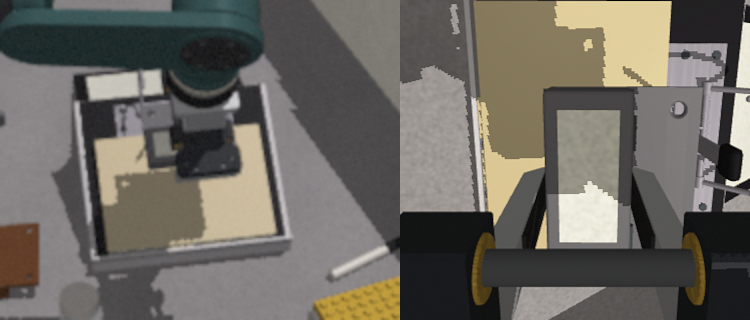

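The case has come off the posts and sits squarely in the jaws, with its flange hole free at (678,108). I'll carry it over the tray and turn it so that its long axis lies along the tilt. That way, setting its low end on the floor and lowering pivots it flat between the pads.

Emit:
{"op": "carry_out", "data": {
  "targets": [
    [1,-1.5,-0.5,0,0],
    [1,-2,-2,-0.2,0],
    [1,-2.4,-2.85,-0.28,0],
    [1,-2.4,-2.85,-0.28,0],
    [1,-2.4,-2.85,-0.28,0],
    [1,-2.4,-2.85,-0.28,0],
    [1,-2.4,-2.85,-0.28,0],
    [1,-2.4,-2.85,-0.28,0],
    [1,-2.4,-2.85,-0.28,0],
    [1,-2,-2.2,-0.28,0],
    [1,-1,-1,0,0],
    [1,0,0,0,0]
  ]
}}

```text
time: 16.45
tool_pos: [0.4842, -0.3124, 0.2521]
ee_rot: [1.578, 1.106, 1.367]
wrist_force: [1.1, 0.1, -0.9]
width: 0.0432
```

Emit:
{"op": "carry_out", "data": {
  "targets": [
    [1,0,0,0,8.18],
    [1,0,0,0,8.18],
    [1,0,0,0,8.18],
    [1,0,0,0,8.18],
    [1,0,0,0,8.18],
    [1,0,0,0,8.18],
    [1,0,0,0,8.18],
    [1,0,0,0,8.18],
    [1,0,0,0,8.18],
    [1,0,0,0,8.18],
    [1,0,0,0,8.18],
    [1,0,0,0,0]
  ]
}}

```text
time: 17.65
tool_pos: [0.485, -0.3088, 0.2519]
ee_rot: [-3.133, 1.104, 1.374]
wrist_force: [0.4, 0.2, -1.0]
width: 0.0437
```

```bash
python3 st.py; python3 - <<'E'
from h import *
from bench import robot
import cv2
s=robot.snapshot("wrist");cv2.imwrite("pics/t1.png",s["image"][:,:,::-1])
t=robot.snapshot("top");pickle.dump((s,t),open("t1.pkl","wb"))
E
```

```text
17.65 q [-0.883  0.309  1.092  0.396  2.016 -0.555] p [ 0.485  -0.3088  0.2519] w 0.0437 F [ 0.4  0.2 -1. ]
[[ 0.0881  0.9791 -0.1834]
 [ 0.441  -0.2034 -0.8741]
 [-0.8932 -0.0038 -0.4497]]
file pos mm [-301.    22.9  340.5] tilt 26.7 tool in file
 [[-0.005  0.002 -1.   ]
 [ 0.005 -1.    -0.002]
 [-1.    -0.005  0.005]]
```

View pics/t1.png

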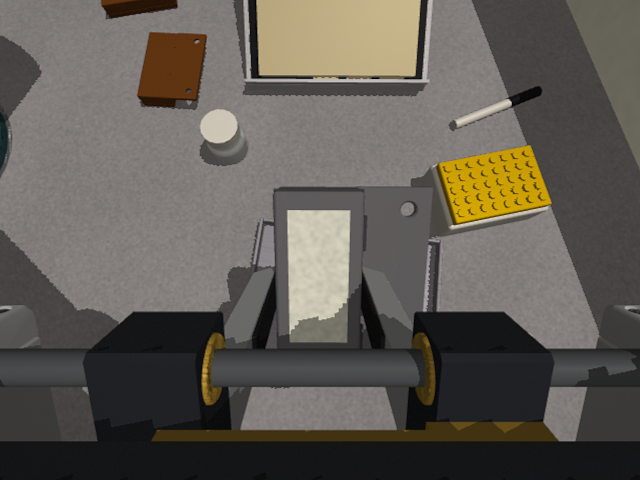

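```bash
python3 - <<'E'
from h import *
s,t=pickle.load(open("t1.pkl","rb"))
tr=np.array([(115,90),(115,-90),(-115,-90),(-115,90)])/1e3
P=np.c_[tr@R.from_euler("z",-.333).as_matrix()[:2,:2].T+[.509,-.3136],np.full(4,.022)]
print(proj(s,P).round(0),proj(t,P).round(0))
d=pickle.load(open("s0.pkl","rb"))
def ray(n,u,v,z=0):
    s=d[n];K=s["camera_matrix"];c=np.array([(u-K[0,2])/K[0,0],-(v-K[1,2])/K[1,1],-1]);w=s["pose"][:3,:3]@c;o=s["pose"][:3,3]
    return np.round(o+w*(z-o[2])/w[2],3)
print("jar",ray("top",449,199,.07),"tipbox",[ray("top",*p,.058) for p in((353,158),(385,158),(353,207),(385,207))],"jar2",ray("top",312,311,.06))
E
```

```text
[[441. 238.]
 [432. 393.]
 [232. 366.]
 [257. 216.]] [[387. 210.]
 [458. 234.]
 [428. 324.]
 [357. 300.]]
jar [ 0.667 -0.404  0.07 ] tipbox [array([ 0.768, -0.18 ,  0.058]), array([ 0.767, -0.256,  0.058]), array([ 0.65 , -0.18 ,  0.058]), array([ 0.65 , -0.255,  0.058])] jar2 [ 0.406 -0.083  0.06 ]
```

The tray corners appear within about 5 px of the model, at (262,222) and (438,240). Bystanders are well clear, so I'm lowering to just above contact.

Emit:
{"op": "carry_out", "data": {
  "targets": [
    [1,2,0,1,0],
    [1,3.5,0,1.75,0],
    [1,3.5,0,1.75,0],
    [1,3.5,0,1.75,0],
    [1,3,0,1.5,0],
    [1,2,0,1,0],
    [1,1,0,0.5,0],
    [1,0,0,0,0],
    [1,0,0,0,0]
  ]
}}

```text
time: 18.65
tool_pos: [0.4846, -0.3104, 0.0464]
ee_rot: [-3.138, 1.106, 1.367]
wrist_force: [-0.3, -0.3, 0.2]
width: 0.0435
```

```bash
python3 st.py|head -4
```

```text
18.65 q [-0.885  0.41   1.375  0.357  1.657 -0.702] p [ 0.4846 -0.3104  0.0464] w 0.0435 F [-0.3 -0.3  0.2]
[[ 0.0905  0.9788 -0.184 ]
 [ 0.4388 -0.205  -0.8749]
 [-0.894  -0.0016 -0.448 ]]
```

Emit:
{"op": "carry_out", "data": {
  "targets": [
    [1,0.45,0,0.22,0],
    [1,0.45,0,0.22,0],
    [1,0.2,0,0.1,0],
    [1,0,0,0,0]
  ]
}}

```text
time: 19.05
tool_pos: [0.4844, -0.3102, 0.0342]
ee_rot: [-3.138, 1.106, 1.367]
wrist_force: [0.7, 1.7, 3.7]
width: 0.0436
```

```bash
python3 - <<'E'
import numpy as np
a=np.radians(np.linspace(45.1,18.1,9));u=54.7*np.cos(a);z=54.7*np.sin(a)
du=np.diff(u);dz=np.diff(z);print(np.c_[.45*du-.893*dz,-.893*du-.45*dz].round(2), du.sum(),dz.sum())
E
```

```text
[[ 3.09 -0.92]
 [ 3.14 -0.74]
 [ 3.17 -0.55]
 [ 3.2  -0.37]
 [ 3.22 -0.18]
 [ 3.22  0.01]
 [ 3.22  0.2 ]
 [ 3.2   0.39]] 13.382035603915917 -21.752188422730697
```

Contact comes at z = 34 mm, as predicted, with a light upward force. Now I'll follow the pivot arc.

Emit:
{"op": "carry_out", "data": {
  "targets": [
    [1,0.31,0,-0.09,0],
    [1,0.31,0,-0.07,0],
    [1,0.32,0,-0.06,0],
    [1,0.32,0,-0.04,0],
    [1,0,0,0,0]
  ]
}}

```text
time: 19.55
tool_pos: [0.486, -0.3027, 0.0238]
ee_rot: [-3.138, 1.107, 1.367]
wrist_force: [-0.2, 0.5, 3.8]
width: 0.044
```

```bash
python3 st.py|head -1
```

```text
19.55 q [-0.876  0.422  1.407  0.358  1.612 -0.708] p [ 0.486  -0.3027  0.0238] w 0.044 F [-0.2  0.5  3.8]
```

Emit:
{"op": "carry_out", "data": {
  "targets": [
    [1,0.32,0,-0.02,0],
    [1,0.32,0,0,0],
    [1,0.32,0,0.02,0],
    [1,0,0,0,0],
    [1,0,0,0,0]
  ]
}}

```text
time: 20.05
tool_pos: [0.4869, -0.2984, 0.0148]
ee_rot: [-3.137, 1.106, 1.367]
wrist_force: [-0.0, 0.0, 4.4]
width: 0.0439
```

```bash
python3 st.py|head -1; python3 - <<'E'
from bench import robot
import cv2,numpy as np
a=robot.snapshot("side")["image"][300:420,240:440,::-1]
b=robot.snapshot("wrist")["image"][100:420,130:480,::-1]
a=cv2.resize(a,None,fx=2.2,fy=2.2,interpolation=cv2.INTER_CUBIC);a=np.vstack([a,np.zeros((320-a.shape[0],a.shape[1],3),np.uint8)])
cv2.imwrite("pics/p1.png",np.hstack([a,b]))
E
```

```text
20.05 q [-0.871  0.426  1.421  0.36   1.594 -0.709] p [ 0.4869 -0.2984  0.0148] w 0.0439 F [-0.   0.   4.4]
```

View pics/p1.png

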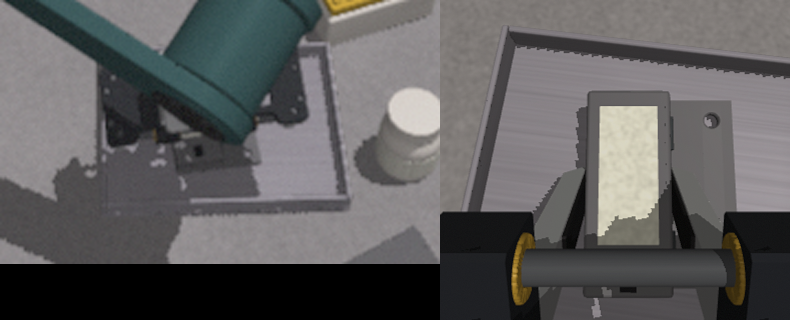

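The wrist view shows the case inside the tray, label up and almost flat. One more small press, then I'll release.

Emit:
{"op": "carry_out", "data": {
  "targets": [
    [1,0.2,0,0.03,0],
    [1,0.1,0,0.03,0],
    [1,0,0,0,0]
  ]
}}

```text
time: 20.45
tool_pos: [0.487, -0.2976, 0.0125]
ee_rot: [-3.137, 1.106, 1.367]
wrist_force: [-0.9, -0.5, 7.1]
width: 0.0436
```

```bash
python3 st.py|head -1
```

```text
20.45 q [-0.87   0.428  1.424  0.36   1.59  -0.71 ] p [ 0.487  -0.2976  0.0125] w 0.0436 F [-0.9 -0.5  7.1]
```

Emit:
{"op": "carry_out", "data": {
  "targets": [
    [1,0.15,0,0.05,0],
    [1,0,0,0,0],
    [1,0,0,0,0]
  ]
}}

```text
time: 20.75
tool_pos: [0.487, -0.2976, 0.0124]
ee_rot: [-3.138, 1.106, 1.367]
wrist_force: [-2.1, -1.0, 12.6]
width: 0.0437
```

Emit:
{"op": "carry_out", "data": {
  "targets": [
    [1,-0.1,0,-0.04,0],
    [0.4,0,0,0,0],
    [0.4,0,0,0,0],
    [0.4,0,0,0,0],
    [0.4,-0.5,0,-0.25,0],
    [0.4,-1,0,-0.5,0],
    [0.4,-2,0,-1,0],
    [0.4,-3.5,0,-1.75,0],
    [0.4,-3.5,0,-1.75,0],
    [0.4,-3.5,0,-1.75,0],
    [0.4,-3.5,0,-1.75,0],
    [0.4,-3.5,0,-1.75,0],
    [0.4,0,0,0,0]
  ]
}}

```text
time: 22.05
tool_pos: [0.4889, -0.2988, 0.2526]
ee_rot: [3.126, 1.112, 1.35]
wrist_force: [0.2, 0.8, 0.3]
width: 0.0565
```

```bash
python3 st.py; python3 - <<'E'
from bench import robot
import cv2,numpy as np
s=robot.snapshot("wrist")["image"];cv2.imwrite("pics/p2.png",s[:,:,::-1])
E
```

```text
22.05 q [-0.869  0.289  1.114  0.398  1.997 -0.545] p [ 0.4889 -0.2988  0.2526] w 0.0565 F [0.2 0.8 0.3]
[[ 0.0968  0.9787 -0.1808]
 [ 0.4318 -0.205  -0.8783]
 [-0.8967  0.007  -0.4425]]
file pos mm [-291.2   21.1  336.4] tilt 26.3 tool in file
 [[-0.013  0.005 -1.   ]
 [-0.005 -1.    -0.005]
 [-1.     0.005  0.013]]
```

View pics/p2.png

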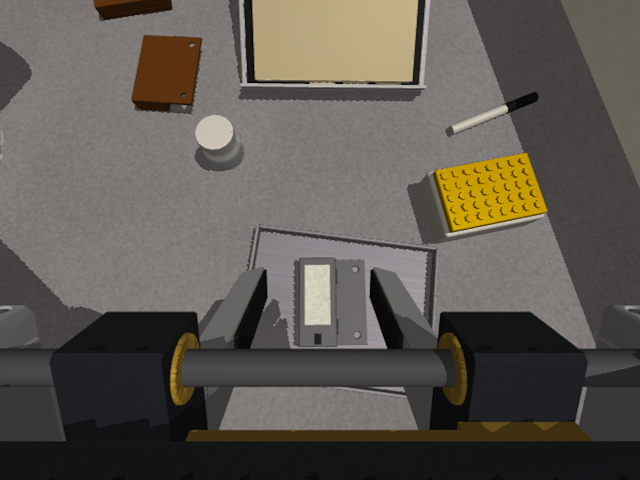

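The case lies flat in the tray with its label up and both flange holes visible; it sits at about (330,300), inside walls running from (255,228) to (437,248). Bystanders are where they were. Now I'll go back over the lever.

Emit:
{"op": "carry_out", "data": {
  "targets": [
    [0.55,1,0.1,-2,0],
    [0.55,2,0.25,-3.7,0],
    [0.55,2,0.25,-3.7,0],
    [0.55,2,0.25,-3.7,0],
    [0.55,2,0.25,-3.7,0],
    [0.55,2,0.25,-3.7,0],
    [0.55,2,0.25,-3.7,0],
    [0.55,2,0.25,-3.7,0],
    [0.55,2,0.25,-3.7,0],
    [0.55,1.2,0.1,-2,0],
    [0.55,0,0,0,0],
    [0.55,0,0,0,0]
  ]
}}

```text
time: 23.3
tool_pos: [0.5866, 0.0719, 0.2318]
ee_rot: [-3.127, 1.106, 1.378]
wrist_force: [0.3, 0.0, 0.3]
width: 0.0425
```

```bash
python3 st.py
```

```text
23.3 q [-0.248  0.117  1.359  0.467  1.679  0.008] p [0.5866 0.0719 0.2318] w 0.0425 F [0.3 0.  0.3]
[[ 0.0859  0.9788 -0.1861]
 [ 0.4398 -0.2048 -0.8744]
 [-0.894  -0.0067 -0.448 ]]
file pos mm [ 40.6   2.4 144. ] tilt 26.6 tool in file
 [[-0.006 -0.001 -1.   ]
 [ 0.007 -1.     0.001]
 [-1.    -0.007  0.006]]
```

Emit:
{"op": "carry_out", "data": {
  "targets": [
    [0.55,2.5,0.27,-0.2,0],
    [0.55,2.5,0,0,0],
    [0.55,2,0,0,0],
    [0.55,0.5,0,0,0],
    [0.55,0,0,0,0],
    [1,0,0,0,0],
    [1,0,0,0,0],
    [1,0,0,0,0],
    [1,0,0,0,0]
  ]
}}

```text
time: 24.2
tool_pos: [0.5968, 0.1054, 0.1688]
ee_rot: [-3.135, 1.106, 1.37]
wrist_force: [-4.2, -1.7, 4.6]
width: 0.0214
```

```bash
python3 st.py|grep -E 'q|file'
```

```text
24.2 q [-0.186  0.152  1.446  0.465  1.54   0.008] p [0.5968 0.1054 0.1688] w 0.0214 F [-4.2 -1.7  4.6]
file pos mm [43.1 -0.7 72.1] tilt 26.6 tool in file
```

Gripped at 22 mm. Now I'll swing the lever down along the reverse arc.

Emit:
{"op": "carry_out", "data": {
  "targets": [
    [1,0.08,0,-0.48,0],
    [1,0.12,0,-0.47,0],
    [1,0.17,0,-0.46,0],
    [1,0.19,0,-0.45,0],
    [1,0.23,0,-0.43,0],
    [1,0.27,0,-0.41,0],
    [1,0.3,0,-0.39,0],
    [1,0.33,0,-0.36,0],
    [1,0.36,0,-0.33,0],
    [1,0.38,0,-0.3,0],
    [1,0.41,0,-0.27,0],
    [1,0.42,0,-0.24,0],
    [1,0.44,0,-0.2,0],
    [1,0.46,0,-0.16,0],
    [1,0.47,0,-0.12,0],
    [1,0.48,0,-0.09,0],
    [1,0.2,0,0,0],
    [1,0,0,0,0]
  ]
}}

```text
time: 26.0
tool_pos: [0.6126, 0.1788, 0.146]
ee_rot: [-3.14, 1.096, 1.366]
wrist_force: [0.8, 9.5, 2.6]
width: 0.0215
```

```bash
python3 st.py|grep -E 'q|file'
```

```text
26.0 q [-0.06   0.193  1.447  0.473  1.443  0.098] p [0.6126 0.1788 0.146 ] w 0.0215 F [0.8 9.5 2.6]
file pos mm [99.6 -0.9 17.8] tilt 27.2 tool in file
```

Emit:
{"op": "carry_out", "data": {
  "targets": [
    [0.55,0,0,0,0],
    [0.55,0,0,0,0],
    [0.55,0,0,0,0],
    [0.55,-2,0,0,0],
    [0.55,-3,0,0.5,0],
    [1,0,0,0,0],
    [1,0,0,0,0],
    [1,0,0,0,0],
    [1,0,0,0,0],
    [1,0,0,0,0],
    [1,0,0,0,0]
  ]
}}

```text
time: 27.1
tool_pos: [0.6057, 0.1483, 0.1849]
ee_rot: [-3.131, 1.106, 1.374]
wrist_force: [-1.4, -0.1, 0.4]
width: 0.0007
```

```bash
python3 st.py|grep -E 'q|file'
```

```text
27.1 q [-0.109  0.16   1.404  0.464  1.537  0.092] p [0.6057 0.1483 0.1849] w 0.0007 F [-1.4 -0.1  0.4]
file pos mm [89.4 -0.5 66.5] tilt 26.7 tool in file
```

Emit:
{"op": "carry_out", "data": {
  "targets": [
    [1,1.5,0,-0.35,0],
    [1,1.5,0,0,0],
    [1,0.5,0,0,0],
    [1,0.3,0,0,0],
    [1,0.2,0,0,0],
    [1,0,0,0,0]
  ]
}}

```text
time: 27.7
tool_pos: [0.6089, 0.1679, 0.1522]
ee_rot: [-3.13, 1.107, 1.376]
wrist_force: [-5.5, -5.0, 4.8]
width: 0.0003
```

```bash
python3 st.py|grep -E 'q|file'
```

```text
27.7 q [-0.074  0.185  1.441  0.462  1.467  0.096] p [0.6089 0.1679 0.1522] w 0.0003 F [-5.5 -5.   4.8]
file pos mm [92.2  0.5 28.5] tilt 26.6 tool in file
```

Emit:
{"op": "carry_out", "data": {
  "targets": [
    [1,0.3,0,0,0],
    [1,0.2,0,0,0],
    [1,0,0,0,0]
  ]
}}

```text
time: 28.0
tool_pos: [0.6093, 0.1683, 0.1515]
ee_rot: [-3.136, 1.109, 1.371]
wrist_force: [-12.9, -12.5, 18.3]
width: 0.0005
```

```bash
python3 st.py|grep -E 'q|file'
```

```text
28.0 q [-0.072  0.185  1.442  0.461  1.464  0.096] p [0.6093 0.1683 0.1515] w 0.0005 F [-12.9 -12.5  18.3]
file pos mm [92.4  0.1 27.6] tilt 26.5 tool in file
```

Emit:
{"op": "carry_out", "data": {
  "targets": [
    [1,-1,0,0,0],
    [1,-4,0,0,0],
    [1,-4,0,0,0],
    [1,-4,0,0,0],
    [1,-3,-3,-2,0],
    [1,-2,-4,-2,0],
    [1,-1,-4,-2,0],
    [1,-1,-4,-2,0],
    [1,-1,-4,-2,0],
    [0.5,0,0,0,0],
    [0.5,0,0,0,0]
  ]
}}

```text
time: 29.1
tool_pos: [0.4244, 0.2053, 0.3812]
ee_rot: [-3.141, 1.105, 1.364]
wrist_force: [-0.6, -0.4, 0.0]
width: 0.013
```

```bash
python3 st.py|grep -E 'q|file'; python3 - <<'E'
from h import *
from bench import robot
import cv2
FO=np.array([.595,.1,.085]);RF=Rf(1.362)
s=robot.snapshot("side");im=s["image"][:,:,::-1]
t=robot.snapshot("top")["image"][:,:,::-1]
x0,y0,k=250,140,4;a=cv2.resize(im[y0:y0+100,x0:x0+110],None,fx=k,fy=k,interpolation=cv2.INTER_CUBIC)
q=proj(s,FO+RF@np.array([93.4,0,24.4])/1e3)[0];cv2.circle(a,tuple(int(v) for v in (q-[x0,y0])*k),6,(0,0,255),1)
b=cv2.resize(im[305:405,270:360],None,fx=4,fy=4,interpolation=cv2.INTER_CUBIC)
c=cv2.resize(t[120:360,100:560],None,fx=.43,fy=.43) if 0 else t[130:330,110:530]
pad=np.zeros((200,800,3),np.uint8);pad[:,:420]=c
cv2.imwrite("pics/f1.png",np.vstack([np.hstack([a,b]),pad]))
E
```

```text
29.1 q [-0.014 -0.241  1.404  0.476  1.85   0.356] p [0.4244 0.2053 0.3812] w 0.013 F [-0.6 -0.4  0. ]
file pos mm [194.7 188.7 233.2] tilt 26.7 tool in file
```

View pics/f1.png

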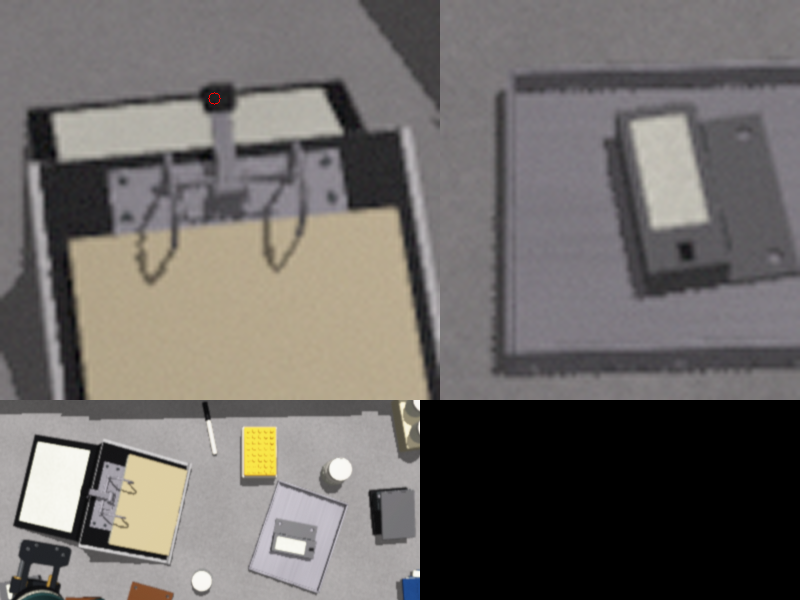

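The lever is down at its shut position (216,98), on the model mark. The hoops are closed on the posts, and the case is flat in the tray, label up. The bystanders in view are unmoved and the gripper touches nothing, so I'm handing in.

```bash
python3 -c "
from bench import robot
print(robot.close_job())"
```

```text
the job is handed in; nothing more can be done
None
```

The job is done and handed in at about 29 s: the case lies flat, label up, in the steel tray, and the lever is pressed down with the rings shut.

- **Getting the tool square to the board:** the moves only turn the tool about its own axis, and a vertical tool cannot grip the case on the 27° slope. I drove the arm to the edge of its reach over open space until it tilted 26.8°, which lined the tool up with the file.
- **Lever and case:** I lifted the lever along its arc and the rings opened. I then drew the case straight off the posts; the only sideways pull was a brief 4 N or so against a post.
- **Placing:** I set the case's low end on the tray floor and lowered it until it pivoted flat between the pads, so it was not dropped.
- **Closing:** I swung the lever back down and pressed on it with about 25 N until it stopped firmly at the shut height.

**Last checks:** the final pictures show the lever grip where the shut position should be, the hoops closed on the posts, and the case flat in the tray with label up. The bystanders in view stand where they were, and the gripper is clear of everything. The final crops left out the plain case and most of the brown look-alikes, so I did not recheck those; the arm never went near them at low height.

**Disagreements:** the measured tray and case positions differed from my fitted model by about 2–4 mm, which was within the clearances.

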